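# Put the colour-coded chopping boards back in their own slots

### The arm

A 6-joint arm with a two-finger parallel gripper is mounted at the origin on a cart in front of the work surface, level with it; the furniture and walls round the work are solid. World frame = base frame: x ahead of the robot, y to its left, z up, the work surface at z = 0. Lengths are in m, angles in rad, forces in N, time in s.
With the tool pointing down it reaches from about 0.35 to 0.725 m from the base axis. Payload 6 kg.
Tool frame: the origin (TCP) lies where the fingers leave the gripper's body, on its centre line; the fingertips stand 73 mm ahead of it and the grasp point (between the pads) lies 54 mm ahead of it; z points along the fingers, y is the direction in which the jaws open and shut (so a half turn about z gives the same grasp; the last joint's range is limited). The gripper opens to 85 mm and grips with 20 to 120 N. Pads are 22 mm wide; open, the fingers measure 114 mm over their backs; the gripper's body (76 mm by 85 mm) begins 54 mm behind the grasp point. The pads swing forward as they close: fully open they stand 13 mm farther back than shut.
Start: joints at [-0.891, 0.04, 0.085, 0, -1.615, -0.334], TCP at [0.203, -0.564, 0.304] pointing down, gripper open.
Joint ranges: [-2.56, 2.56], [-1.29, 2.01], [-1.08, 1.49], [-3.29, 1.98], [-2.81, -0.18], [-2.99, 2.99]. Speed limits (rad/s): [2.57, 2.57, 3.01, 3.14, 3.14, 3.14].

### API

Orientations are given as a 3x3 rotation matrix whose columns are the frame's x, y, z axes.
In Python, from station import manip gives the robot as it stands. The module is installed in compiled form; this text tells all that it offers.
- The arm moves only by the tool carry_out, never from a script. Its argument "rows" is one flat list of numbers, 5 for each row, row after row: the shift along the world's x, y, z in mm, then the turn about the world's z in rad, then the finger opening in mm, from 0 to 85.4. A call has 1 to 20 rows; each row shifts and turns the commanded pose from where the row before left it; what a row does not reach is not made up. A row lasts 1/8 s, in which the tool goes at most 62.5 mm and 10.7 degrees, less where a joint would pass 70% of its speed; a pose out of reach is approached as far as the arm can. A call is refused whole if a number of a shift passes 62.5 or a number of a turn 0.188, either way. A call with a gripper value outside its range is refused whole. The fingers move at their own pace and stop on an object; "force" is the grip in N (left out, the last holds). Time passes only in rows, so rows that do not move let the fingers close. It gives the time, the measured TCP pose, the force and the opening at its end, in the units of the state.
- manip.observe(): the state, without advancing time (a new reading comes with each control period).
- manip.capture(name): name is "scene" or "top" or "wrist"; returns the picture (420x560x3 uint8, red, green, blue); there is no depth.
- manip.camera_info(name): a dict with "vfov" (degrees; the focal length in pixels is half the picture's height over the tangent of half this angle, whatever the lens; pixels are square), "cx", "cy" (the principal point, pixels), "k1" (the pictures are not rectified: a ray, as slopes to the right and down, at radius r is drawn at 1 + k1 r^2 times it, then the intrinsics apply), "rvec" (rotation vector, rad) and "tvec" (3), from world to camera coordinates, as OpenCV has them; the wrist camera has in their place "T_tool_cam" (4x4, takes a point from camera to tool coordinates, whose origin is the TCP and whose axes are the flange's). Camera axes: x right, y down, z forward; pixel columns grow to the right and rows downward; lengths in m; the calibration is good to about 2 mm. A picture is of the moment at which its call begins: read the wrist's pose just before it. camera_info takes no time and is no camera call.
- manip.close_job(): hands the job in, once; it reports no verdict.
The state is a dict: "time_s": time; "joints": joint angles; "qd": joint speeds; "joint_torque": joint torques, N m; "tcp_pos": TCP position; "tcp_rot": TCP orientation; "wrist_force": force on the tool from outside, world axes, zero at the start; "moment": the same for the moment, N m; "gripper_width": finger opening in m.
Only numpy, scipy, OpenCV 4.12 (cv2) and the standard library are available. Lean on these libraries where they do the work, as an engineer would, in place of code of your own. Each camera call takes 0.05 s, during which the arm holds its last target.

### The job

The clean chopping boards were put away in one another's slots. Stand each board in the rack slot that has the tag of its own colour: fully down on the wires, upright and centred front to back. The slot with the bare steel tag is free for parking a board on the way; keep the boards upright and off the table top.

Things in the scene. Friction and masses are not known exactly. Their poses are not given: they have to be found in the camera images.
- rack: fixed stainless wire rack on a drip tray, 224 mm deep, 326 wide, 101 high. Origin: middle of its underside, on the table; x from the tagged front to the back, y across the slots, z up. Five slots run along x, at y = -124, -62, 0, 62, 124 mm, formed by two wave-bent wires (6 mm thick) at x = -50 and +50; nothing stands beside a board at x = 0, and neighbouring boards leave 50 mm free
- tag_red: fixed red plastic tag, 44 x 30 mm, on the rack's front rail: it marks the slot behind it for the red board. Origin: under the tag at table height; axes parallel to the rack's (x into the slot). The slot's middle lies at x = +112 mm, y = 0 of this frame. Tags change places from start to start
- tag_green: fixed green plastic tag, 44 x 30 mm, on the rack's front rail: it marks the slot behind it for the green board. Origin: under the tag at table height; axes parallel to the rack's (x into the slot). The slot's middle lies at x = +112 mm, y = 0 of this frame. Tags change places from start to start
- tag_blue: fixed blue plastic tag, 44 x 30 mm, on the rack's front rail: it marks the slot behind it for the blue board. Origin: under the tag at table height; axes parallel to the rack's (x into the slot). The slot's middle lies at x = +112 mm, y = 0 of this frame. Tags change places from start to start
- tag_yellow: fixed yellow plastic tag, 44 x 30 mm, on the rack's front rail: it marks the slot behind it for the yellow board. Origin: under the tag at table height; axes parallel to the rack's (x into the slot). The slot's middle lies at x = +112 mm, y = 0 of this frame. Tags change places from start to start
- tag_plain: fixed bare steel tag, same size and frame as the others; its slot is spare and empty at the start. Slot middle at x = +112 mm, y = 0 of this frame. Every slot is 18 mm clear between upright wires up to 80 mm above the table and flares to 46 mm at the crests, 101 mm up; a board in it stands on the wires, its lower edge 17 mm above the table
- board_red: loose red plastic chopping board on edge, 180 mm long, 120 high, 12 thick, 0.2 to 0.33 kg, 16 mm hanging hole in an upper corner. Origin: middle of its lower edge; x along its length, y through its thickness, z up (top edge at +120 mm). Can be pinched across the thickness at the middle of its top edge; may lean up to 5 degrees in a slot; either face may look either way
- board_green: loose green plastic chopping board on edge, 180 mm long, 120 high, 12 thick, 0.2 to 0.33 kg, 16 mm hanging hole in an upper corner. Origin: middle of its lower edge; x along its length, y through its thickness, z up (top edge at +120 mm). Can be pinched across the thickness at the middle of its top edge; may lean up to 5 degrees in a slot; either face may look either way
- board_blue: loose blue plastic chopping board on edge, 180 mm long, 120 high, 12 thick, 0.2 to 0.33 kg, 16 mm hanging hole in an upper corner. Origin: middle of its lower edge; x along its length, y through its thickness, z up (top edge at +120 mm). Can be pinched across the thickness at the middle of its top edge; may lean up to 5 degrees in a slot; either face may look either way
- board_yellow: loose yellow plastic chopping board on edge, 180 mm long, 120 high, 12 thick, 0.2 to 0.33 kg, 16 mm hanging hole in an upper corner. Origin: middle of its lower edge; x along its length, y through its thickness, z up (top edge at +120 mm). Can be pinched across the thickness at the middle of its top edge; may lean up to 5 degrees in a slot; either face may look either way

How it is judged:
At the end, for the whole second after the job is handed in: Each board stands behind its own colour's tag: middle within 15 mm of the slot's middle front to back and 8 mm across, lower edge down on the wires (10 to 22 mm above the table), upright and in line with the slot within 0.15 rad, let go and at rest (x of board_red in the frame of tag_red between 0.097 and 0.127 m and y of board_red in the frame of tag_red between -0.008 and 0.008 m and height (world z) of board_red between 0.01 and 0.022 m and angle between each of board_red, board_green, board_blue, board_yellow's own z axis and vertical below 0.15 rad and angle between the x axis of board_red and the x axis of tag_red, either way round below 0.15 rad and linear speed of each of board_red, board_green, board_blue, board_yellow below 0.02 m/s and x of board_green in the frame of tag_green between 0.097 and 0.127 m and y of board_green in the frame of tag_green between -0.008 and 0.008 m and height (world z) of board_green between 0.01 and 0.022 m and angle between the x axis of board_green and the x axis of tag_green, either way round below 0.15 rad and x of board_blue in the frame of tag_blue between 0.097 and 0.127 m and y of board_blue in the frame of tag_blue between -0.008 and 0.008 m and height (world z) of board_blue between 0.01 and 0.022 m and angle between the x axis of board_blue and the x axis of tag_blue, either way round below 0.15 rad and x of board_yellow in the frame of tag_yellow between 0.097 and 0.127 m and y of board_yellow in the frame of tag_yellow between -0.008 and 0.008 m and height (world z) of board_yellow between 0.01 and 0.022 m and angle between the x axis of board_yellow and the x axis of tag_yellow, either way round below 0.15 rad); the robot touches nothing.
It fails at once if the red board is set down on the table top or laid over (height (world z) of board_red below 0.008 m or angle between board_red's own z axis and vertical above 0.6 rad).
It fails at once if the green board is set down on the table top or laid over (height (world z) of board_green below 0.008 m or angle between board_green's own z axis and vertical above 0.6 rad).
It fails at once if the blue board is set down on the table top or laid over (height (world z) of board_blue below 0.008 m or angle between board_blue's own z axis and vertical above 0.6 rad).
It fails at once if the yellow board is set down on the table top or laid over (height (world z) of board_yellow below 0.008 m or angle between board_yellow's own z axis and vertical above 0.6 rad).
It also fails if it takes over 102 s, if anything falls off the work surface, if the arm or the gripper's body presses on something with over 40 N, if the wrist force passes 120 N, or if a joint passes its speed limit or range.

## Working session

There is one attempt and no reset: what is moved stays moved. The work goes in short steps, Python scripts to look and compute and a tool call to move; the robot and the scene stay as the last step left them, time stands still between calls to the robot, and variables do not carry over. Pictures are saved under pics/ and viewed, and the job is handed in when it is done.

Besides the shell and the picture viewer there is one more tool, called after ">>>" as a command line: name --argument value ..., lists and objects as JSON in quotes. carry_out: Moves the arm, as the interface text tells. Its arguments: {"type":"object","properties":{"rows":{"type":"array","items":{"type":"number"}},"force":{"type":"number"}},"required":["rows"]}

```bash
mkdir -p pics
python3 - <<'E'
from station import manip
import cv2
s=manip.observe();print(s)
for n in ("scene","top","wrist"):
    print(n,manip.camera_info(n))
    cv2.imwrite(f"pics/{n}0.png",manip.capture(n)[:,:,::-1])
E
```

```text
{'time_s': 0.0, 'joints': array([-8.91291651e-01,  4.08348587e-02,  8.37992459e-02, -4.50787638e-04,
       -1.61551163e+00, -3.33675640e-01]), 'qd': array([ 0.00036974,  0.00057388,  0.0020655 ,  0.00032233, -0.00035715,
       -0.00078441]), 'joint_torque': array([-2.94955080e-04, -3.68190765e+01,  3.47420061e+01,  6.93238422e+00,
       -5.36043270e-03, -5.83978408e-05]), 'tcp_pos': array([ 0.20338579, -0.56426268,  0.30286186]), 'tcp_rot': array([[-9.40788000e-01, -3.38994657e-01, -7.49983969e-04],
       [-3.38995454e-01,  9.40786573e-01,  1.64501082e-03],
       [ 1.47924971e-04,  1.80184759e-03, -9.99998366e-01]]), 'wrist_force': array([ 0.21254735, -0.43124058,  0.10634752]), 'moment': array([-0.00547718, -0.0015212 ,  0.01028553]), 'gripper_width': 0.08546396282797315}
scene {'vfov': 44.788083440777186, 'cx': 283.4846710363651, 'cy': 211.38238281698662, 'k1': 0.007954236646867263, 'rvec': array([ 1.82113459, -1.12222821,  0.64002811]), 'tvec': array([-0.21173958,  0.25623017,  0.45299404])}
top {'vfov': 57.18329102039378, 'cx': 270.8777627930656, 'cy': 214.0974890913631, 'k1': -0.02449636783712372, 'rvec': array([ 2.1774576 , -2.13965345,  0.18942179]), 'tvec': array([0.00880667, 0.5375133 , 0.81463597])}
wrist {'vfov': 58.989917049916485, 'cx': 278.4328744437102, 'cy': 207.40377876453067, 'k1': -0.04106753905456043, 'T_tool_cam': array([[ 1.01768281e-03, -9.61162503e-01, -2.75981170e-01,
         7.08161122e-02],
       [ 9.99999378e-01,  8.52222617e-04,  7.19461231e-04,
        -5.54057708e-04],
       [-4.56321763e-04, -2.75981731e-01,  9.61162773e-01,
        -6.97350151e-02],
       [ 0.00000000e+00,  0.00000000e+00,  0.00000000e+00,
         1.00000000e+00]])}
```

View pics/scene0.png

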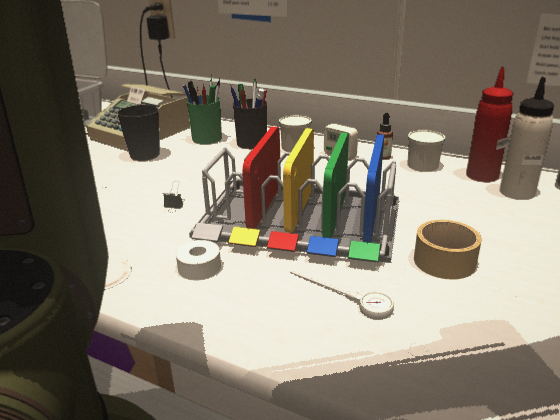

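View pics/top0.png

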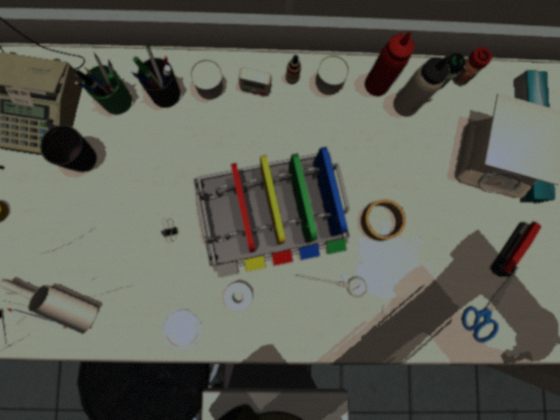

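View pics/wrist0.png

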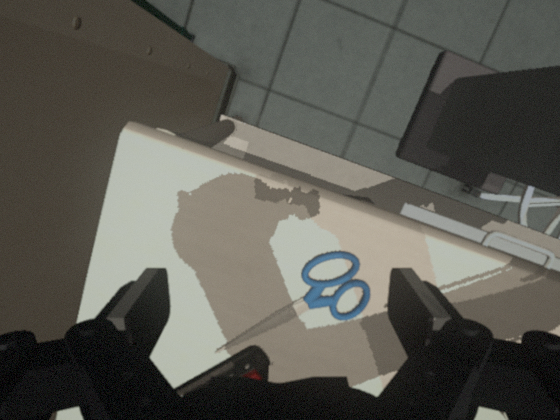

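```bash
cat > h.py <<'E'
import numpy as np, cv2
from scipy.optimize import least_squares
from station import manip
W,H=560,420
def intr(n):
    c=manip.camera_info(n); f=H/2/np.tan(np.radians(c["vfov"])/2); return c,f
def extr(n,pose=None):
    c,f=intr(n)
    if n=="wrist":
        p,R=pose; T=np.eye(4);T[:3,:3]=R;T[:3,3]=p
        Tc=np.linalg.inv(T@c["T_tool_cam"]); return Tc[:3,:3],Tc[:3,3]
    return cv2.Rodrigues(np.array(c["rvec"]))[0],np.array(c["tvec"])
def proj(n,P,pose=None):
    c,f=intr(n);R,t=extr(n,pose)
    q=np.atleast_2d(P)@R.T+t; s=q[:,:2]/q[:,2:]; r2=(s**2).sum(1,keepdims=True)
    s=s*(1+c["k1"]*r2); return s*f+[c["cx"],c["cy"]]
def ray(n,uv,pose=None):
    c,f=intr(n);R,t=extr(n,pose)
    d=(np.array(uv)-[c["cx"],c["cy"]])/f; s=d.copy()
    for _ in range(20): s=d/(1+c["k1"]*(s@s))
    return -R.T@t, R.T@np.array([s[0],s[1],1.])
def onz(n,uv,z,pose=None):
    o,d=ray(n,uv,pose); return o+d*(z-o[2])/d[2]
def tri(obs):
    A=np.zeros((3,3));b=np.zeros(3)
    rs=[ray(*o) for o in obs]
    for o,d in rs:
        d=d/np.linalg.norm(d);M=np.eye(3)-np.outer(d,d);A+=M;b+=M@o
    X=np.linalg.solve(A,b); return X,[np.linalg.norm((np.eye(3)-np.outer(d,d)/(d@d))@(X-o)) for o,d in rs]
def crop(img,x0,y0,x1,y1,k,fn):
    c=cv2.resize(img[y0:y1,x0:x1],None,fx=k,fy=k,interpolation=cv2.INTER_CUBIC)
    cv2.imwrite(fn,np.clip(c.astype(float)*1.3,0,255).astype(np.uint8))
E
python3 - <<'E'
from h import *
crop(cv2.imread("pics/top0.png"),185,135,385,285,4,"pics/topc.png")
crop(cv2.imread("pics/scene0.png"),180,120,410,270,3,"pics/scc.png")
E
```

```text
(no output)
```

View pics/topc.png

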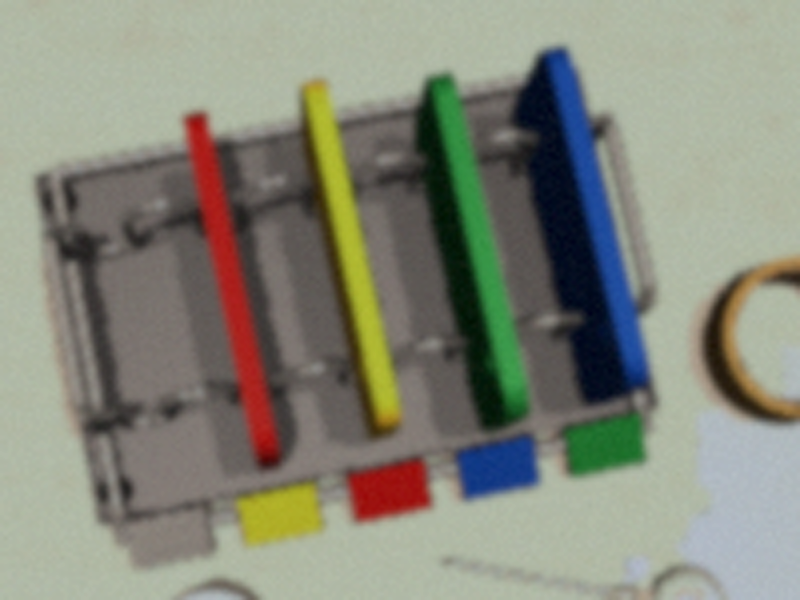

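View pics/scc.png

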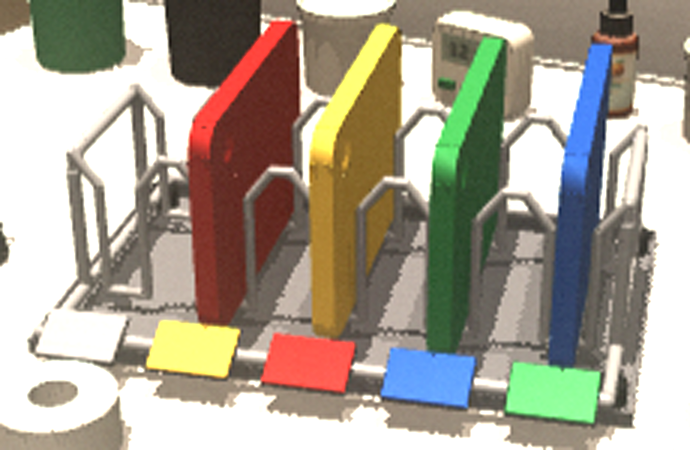

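Run:
```python
from h import *
T=dict(plain=((171,540),(81,335)),yellow=((280,513),(193,348)),red=((389,489),(308,362)),blue=((497,465),(429,377)),green=((605,443),(554,392)))
P=[]
for k,(a,b) in T.items():
    X,e=tri([("top",np.array(a)/4+[185,135]),("scene",np.array(b)/3+[180,120])]);P.append(X);print(k,X.round(4),np.round(e,4))
P=np.array(P); d=np.polyfit(range(5),P,1); print(d, np.linalg.norm(d[0]))
y=-d[0]/np.linalg.norm(d[0]);y[2]=0; x=np.array([y[1],-y[0],0]);c=P.mean(0)+.112*x
print("yaw",np.arctan2(x[1],x[0]),"rack centre",c)
# board tops at z .137 from top view
B=dict(red=((266,452),(197,120)),yellow=((385,418),(315,87)),green=((511,408),(440,82)),blue=((636,378),(556,54)))
for k,(f,b) in B.items():
    f=onz("top",np.array(f)/4+[185,135],.137);b=onz("top",np.array(b)/4+[185,135],.137)
    m=(f+b)/2-c; print(k,f.round(4),b.round(4),"len",np.linalg.norm(f-b),"yaw",np.arctan2(*(b-f)[[1,0]]),"mid rack x,y",m@x,m@y)
# check reproj of rack
for n in("top","scene"):
    print(n,[proj(n,c+x*a+y*b+np.array([0,0,.101-c[2]])).round(1).tolist()[0] for a in(-.05,.05) for b in(-.093,-.031,.031,.093)])
```

```text
plain [0.4131 0.111  0.0241] [0.0001 0.0001]
yellow [0.4288 0.0514 0.0232] [0.0002 0.0002]
red [ 0.443  -0.0087  0.023 ] [0.0003 0.0003]
blue [ 0.4575 -0.0693  0.0223] [0.0001 0.0001]
green [ 0.4708 -0.1303  0.0228] [0.0001 0.0001]
[[ 1.44021145e-02 -6.03259191e-02 -3.58225366e-04]
 [ 4.13833123e-01  1.11474949e-01  2.37902970e-02]] 0.06202230033270275
yaw 0.23435176700697316 rack centre [0.55157402 0.01683048 0.02307385]
red [0.4559 0.0574 0.137 ] [0.6202 0.0954 0.137 ] len 0.16868699441559518 yaw 0.22763705554703903 mid rack x,y 0.0007046293025167599 0.06107888166281604
yellow [0.4734 0.     0.137 ] [0.6387 0.037  0.137 ] len 0.16936416979642727 yaw 0.2200820605173152 mid rack x,y 0.00470605246395127 0.0006056356577327068
green [ 0.4793 -0.0614  0.137 ] [ 0.6428 -0.0257  0.137 ] len 0.167312130885095 yaw 0.21488533558175513 mid rack x,y -0.00479713737308881 -0.06094098388294931
blue [ 0.4951 -0.1229  0.137 ] [ 0.6589 -0.0844  0.137 ] len 0.16825663152694917 yaw 0.2312613038288695 mid rack x,y -0.0032175354444213197 -0.12311167034654227
top [[321.9, 216.8], [292.6, 223.2], [263.1, 229.7], [233.3, 236.2], [310.6, 170.7], [281.8, 176.7], [252.7, 182.8], [223.4, 189.0]]
scene [[351.2, 183.0], [311.2, 179.5], [272.5, 176.1], [235.1, 172.8], [358.8, 157.8], [322.5, 155.0], [287.4, 152.3], [253.3, 149.7]]
```

>>> carry_out --rows '[21,40,0,-0.029,40,21,40,0,-0.029,40,21,40,0,-0.029,40,21,40,0,-0.029,40,21,40,0,0,40,21,40,0,0,40,21,40,0,0,40,21,40,0,0,40,21,40,0,0,40,21,40,0,0,40,21,40,0,0,40,21,40,0,0,40,21,40,0,0,40,21,40,0,0,40,21,40,0,0,40,21,40,0,0,40,0,0,0,0,40,0,0,0,0,40]' --force 40

```text
time_s: 2.4
tcp_pos: [0.5392, 0.0754, 0.3036]
tcp_rot: [[-0.974, -0.228, -0.001], [-0.228, 0.974, -0.0], [0.001, -0.0, -1.0]]
wrist_force: [-0.2, -0.8, 0.8]
gripper_width: 0.0396
```

Run:
```python
from h import *
s=manip.observe();p,R=s["tcp_pos"],s["tcp_rot"]
im=manip.capture("wrist")[:,:,::-1]
print(s["time_s"],p,np.arctan2(-R[0,1],R[1,1]),R[:,2],s["joints"])
np.savez("w1.npz",p=p,R=R)
cv2.imwrite("pics/w1.png",im)
```

```text
2.4 [0.53924419 0.07543952 0.30356215] 0.2300979571368945 [-7.39287609e-04 -3.88693679e-04 -9.99999651e-01] [ 5.08201747e-01 -1.07084514e-01 -5.94482958e-02 -2.01953302e-05
 -1.61926754e+00 -1.84890117e+00]
```

View pics/w1.png

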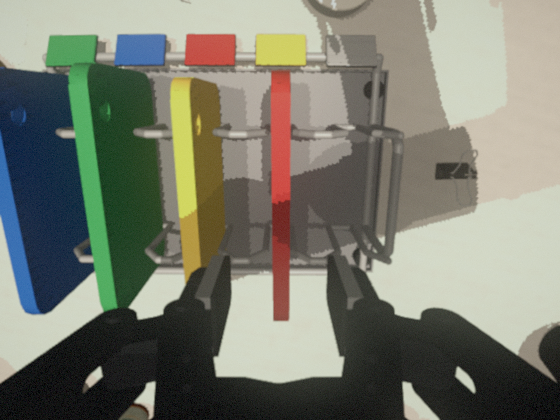

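Run:
```python
from h import *
d=np.load("w1.npz");po=(d["p"],d["R"])
yaw=.2335;x=np.array([np.cos(yaw),np.sin(yaw),0]);y=np.array([-x[1],x[0],0]);c=np.array([.5516,.0168,0])
for nm,u in dict(plain=(350.5,50.5),yel=(280.5,50),red=(211,50),blue=(141.5,50.5),green=(73,51)).items():
    q=onz("wrist",u,.0235,po);print(nm,q.round(4),(q-c)@x,(q-c)@y)
T=dict(rf=((281.5,75),(266,452)),rb=((281,319),(197,120)),yf=((181,82),(385,418)),gf=((86,68),(511,408)),gb=((114,310),(440,82)))
for k,(w,t) in T.items():
    X,e=tri([("wrist",w,po),("top",np.array(t)/4+[185,135])]);print(k,X.round(4),np.round(e,4),(X-c)@x,(X-c)@y)
for k,(w,t) in T.items():
    q=onz("wrist",w,.137,po);print(k,q.round(4),(q-c)@x,(q-c)@y)
print([proj("wrist",c+x*a+y*b+np.array([0,0,.098]),po).round(1).tolist()[0] for a in(-.05,.05) for b in(-.093,-.031,.031,.093)])
```

```text
plain [0.4134 0.1106 0.0235] -0.11273600270695777 0.12323995810745848
yel [0.4273 0.0505 0.0235] -0.1130892101827074 0.0615269697395545
red [ 0.4412 -0.0092  0.0235] -0.11341486579802333 0.00029403400818663744
blue [ 0.4552 -0.0693  0.0235] -0.11372062936758526 -0.0614556984351536
green [ 0.4688 -0.1297  0.0235] -0.11443067130653345 -0.12335314493117486
rf [0.4555 0.0571 0.1444] [0.0001 0.0001] -0.0841603951159205 0.0614838454903506
rb [0.6218 0.0961 0.1313] [0.0002 0.0002] 0.08660710569960144 0.06088824400378903
yf [0.4727 0.0005 0.1451] [0. 0.] -0.08053648375804962 0.0023822817620299044
gf [ 0.4786 -0.0617  0.1335] [0.0011 0.0011] -0.0892003207644681 -0.05946573288963809
gb [ 0.6448 -0.0267  0.1299] [0.0004 0.0004] 0.08058656793469897 -0.06386461210374243
rf [0.455 0.057 0.137] -0.08464504536537366 0.06146912167601802
rb [0.6182 0.0954 0.137 ] 0.08295298841609293 0.0610853539085656
yf [ 0.4728 -0.0016  0.137 ] -0.0809541244622525 0.00036636376157508227
gf [ 0.4774 -0.0597  0.137 ] -0.08986407287897155 -0.0572625154228046
gb [ 0.6394 -0.0245  0.137 ] 0.07590373734825795 -0.06048301616399561
[[71.9, 130.2], [154.8, 129.3], [239.3, 128.8], [324.3, 128.6], [90.6, 255.7], [166.3, 255.8], [243.2, 255.8], [320.4, 255.6]]
```

Run:
```python
from h import *
crop(cv2.imread("pics/w1.png"),0,30,400,330,2,"pics/w1c.png")
```

```text
(no output)
```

View pics/w1c.png

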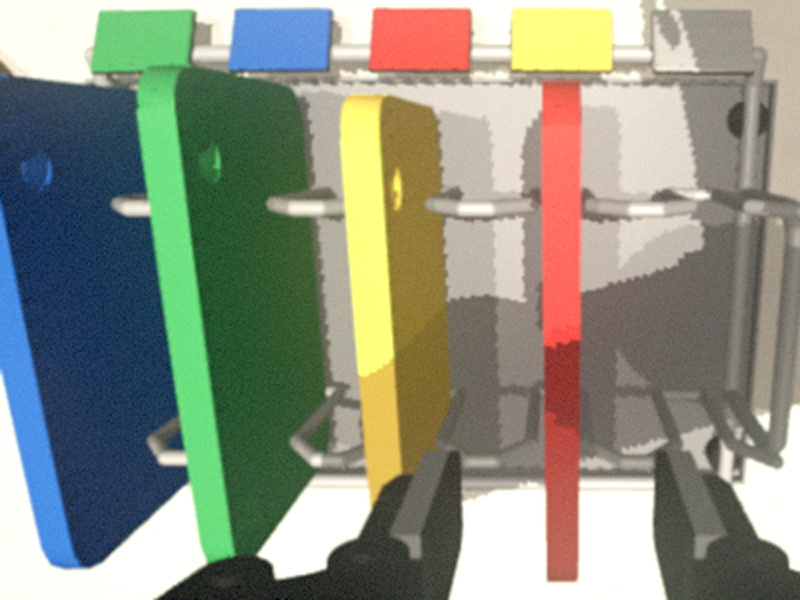

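>>> carry_out --rows '[-2,1,-30,0,40,0,0,-40,0,40,0,0,-30,0,40,0,0,-15,0,40,0,0,-10,0,40,0,0,0,0,40,0,0,0,0,0,0,0,0,0,0,0,0,0,0,0,0,0,0,0,0,0,0,0,0,0]' --force 60

```text
time_s: 3.82
tcp_pos: [0.5378, 0.0767, 0.18]
tcp_rot: [[-0.974, -0.228, 0.002], [-0.228, 0.974, 0.0], [-0.002, 0.0, -1.0]]
wrist_force: [-1.2, 0.3, 5.8]
gripper_width: 0.0111
```

>>> carry_out --rows '[0,0,8,0,0,0,0,20,0,0,0,0,30,0,0,0,0,30,0,0,0,0,15,0,0,-4,18,0,0,0,-5,20,0,0,0,-4,18,0,0,0,-1,4,0,0,0,0,0,0,0,0,0,0,0,0,0]'

```text
time_s: 5.2
tcp_pos: [0.5234, 0.1363, 0.2817]
tcp_rot: [[-0.974, -0.227, -0.0], [-0.227, 0.974, -0.0], [0.0, -0.0, -1.0]]
wrist_force: [0.4, 0.0, -2.2]
gripper_width: 0.0111
```

```bash
cat > look.py <<'E'
from h import *
import sys
tag=sys.argv[1]
for n in sys.argv[2:]:
    s=manip.observe();p,R=s["tcp_pos"],s["tcp_rot"]
    im=manip.capture(n)[:,:,::-1]
    cv2.imwrite(f"pics/{n}_{tag}.png",im)
    np.savez(f"{n}_{tag}.npz",p=p,R=R)
    if n=="top": crop(im,185,135,385,285,4,f"pics/topc_{tag}.png")
    if n=="scene": crop(im,180,80,440,270,3,f"pics/scenec_{tag}.png")
    if n=="wrist": crop(im,80,30,480,330,2,f"pics/wristc_{tag}.png")
yaw=.2335;x=np.array([np.cos(yaw),np.sin(yaw),0]);y=np.array([-x[1],x[0],0]);c=np.array([.5540,.0174,0])
print(s["time_s"],p.round(4),np.arctan2(-R[0,1],R[1,1]),"rack xy",(p-c)@x,(p-c)@y,s["wrist_force"],s["gripper_width"])
E
python3 look.py a wrist scene
```

```text
5.25 [0.5235 0.1362 0.2818] 0.22929613104013602 rack xy -0.0022332627652210738 0.1225973581983582 [ 0.92108414  0.99005955 -2.3423338 ] 0.011194263783583595
```

View pics/wristc_a.png

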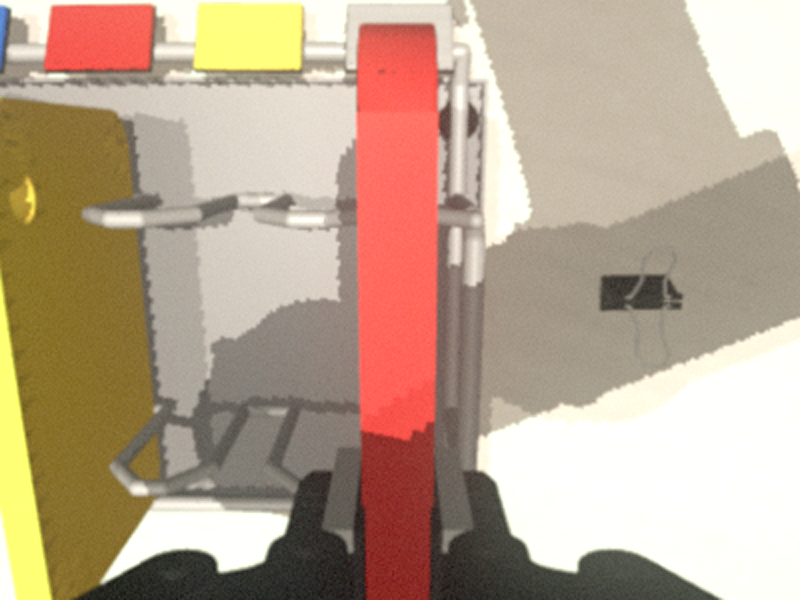

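View pics/scenec_a.png

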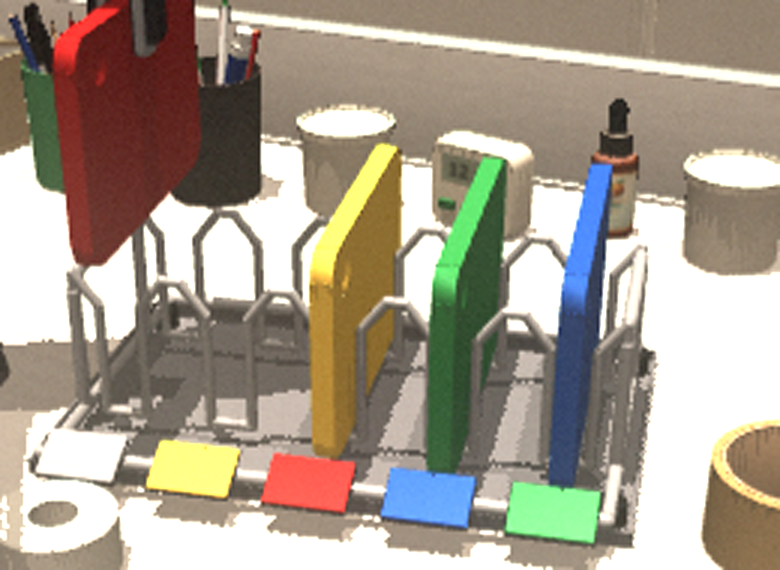

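>>> carry_out --rows '[-0.3,1,-10,0.003,0,0,0,-20,0,0,0,0,-20,0,0,0,0,-20,0,0,0,0,-15,0,0,0,0,-8,0,0,0,0,-4,0,0,0,0,0,0,0]'

```text
time_s: 6.3
tcp_pos: [0.5232, 0.1376, 0.1851]
tcp_rot: [[-0.973, -0.231, 0.0], [-0.231, 0.973, 0.0], [-0.0, 0.0, -1.0]]
wrist_force: [0.1, -0.7, -3.0]
gripper_width: 0.0109
```

>>> carry_out --rows '[0,0,-3,0,0,0,0,-1.5,0,0,0,0,0,0,0,0,0,0,0,40,0,0,0,0,40,0,0,0,0,40,0,0,0,0,40,0,0,30,0,40,0,0,40,0,40,0,0,40,0,40,4,-18,10,0,40,5,-20,0,0,40,5,-20,0,0,40,5,-20,0,0,40,5,-20,0,0,40,4,-18,0,0,40,2,-8,0,0,40,0,0,0,0,40,0,0,0,0,40]'

```text
time_s: 8.68
tcp_pos: [0.553, 0.0139, 0.3003]
tcp_rot: [[-0.973, -0.231, -0.0], [-0.231, 0.973, 0.0], [0.0, 0.0, -1.0]]
wrist_force: [0.3, -0.3, 0.7]
gripper_width: 0.0397
```

```bash
python3 look.py b wrist scene
```

```text
8.725 [0.553  0.014  0.3004] 0.23342354579588268 rack xy -0.0017119224163731593 -0.0030525253233295996 [-0.07814389 -0.481261    0.10101634] 0.03983519328820465
```

View pics/wristc_b.png

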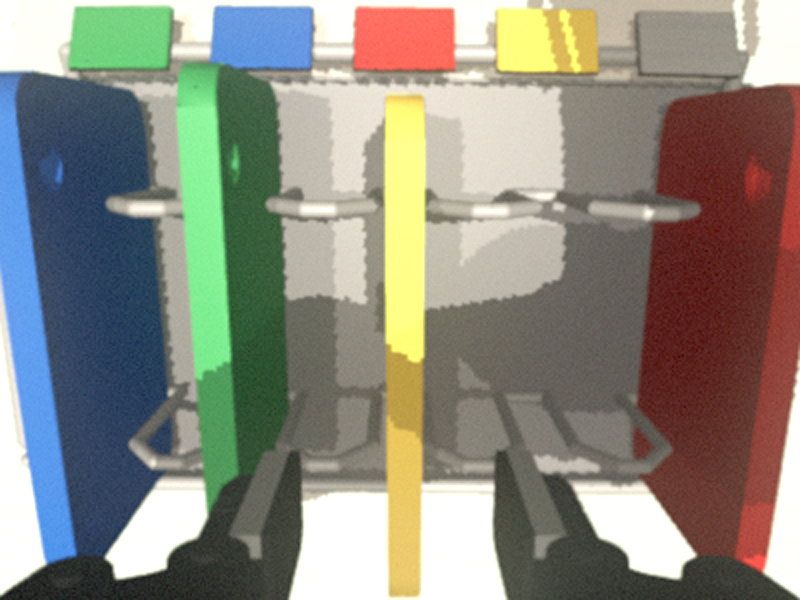

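View pics/scenec_b.png

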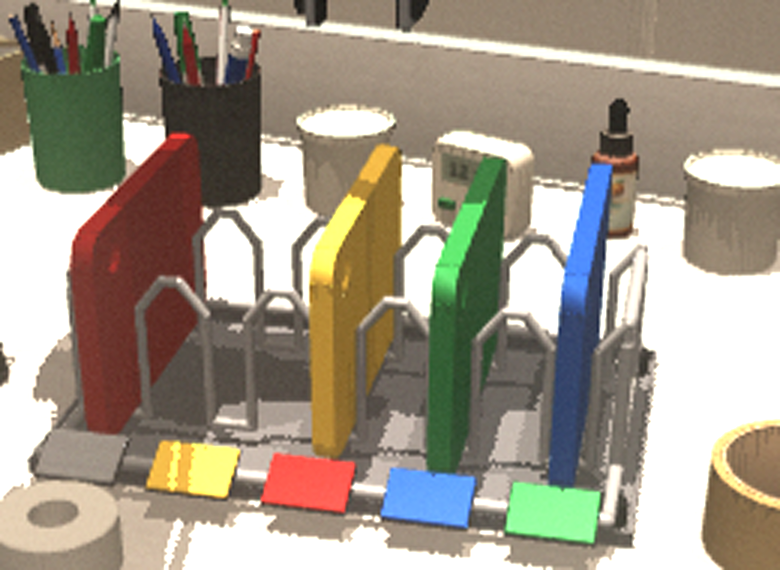

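>>> carry_out --rows '[-0.6,2.4,-30,0,40,0,0,-40,0,40,0,0,-30,0,40,0,0,-12,0,40,0,0,-8,0,40,0,0,0,0,0,0,0,0,0,0,0,0,0,0,0,0,0,0,0,0,0,0,8,0,0,0,0,20,0,0,0,0,30,0,0,0,0,30,0,0,0,0,14,0,0,-5,18,0,0,0,-5,20,0,0,0,-5,18,0,0,0,-1.5,4,0,0,0,0,0,0,0,0]'

```text
time_s: 11.15
tcp_pos: [0.5358, 0.0763, 0.2821]
tcp_rot: [[-0.973, -0.231, -0.001], [-0.231, 0.973, -0.0], [0.001, -0.0, -1.0]]
wrist_force: [-0.9, 0.0, -3.6]
gripper_width: 0.0109
```

```bash
python3 look.py c wrist
```

```text
11.15 [0.5358 0.0763 0.2821] 0.23359902152870882 rack xy -0.0040996925187112634 0.061518477686616835 [-0.91321569  0.03721806 -3.59951652] 0.010875674882083344
```

View pics/wristc_c.png

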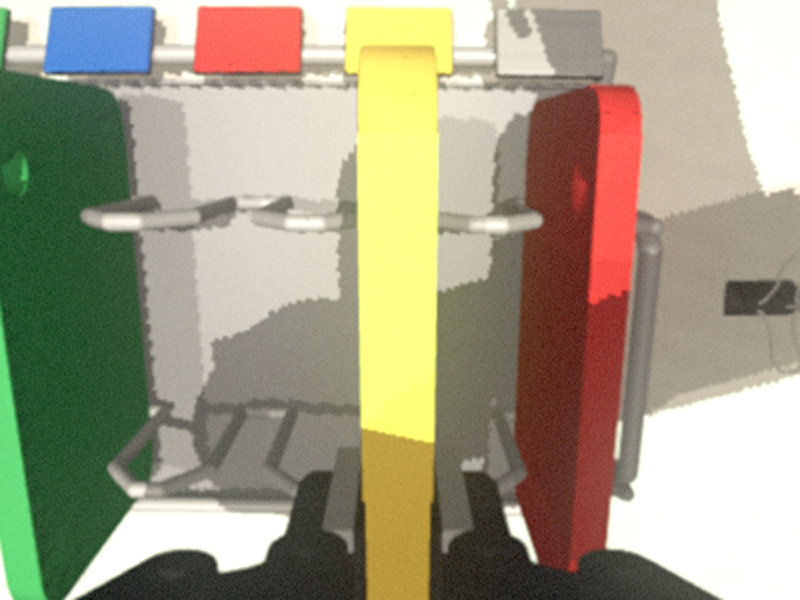

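>>> carry_out --rows '[0,0.3,-10,0,0,0,0,-20,0,0,0,0,-25,0,0,0,0,-25,0,0,0,0,-13,0,0,0,0,-4,0,0,0,0,-3,0,0,0,0,-1.5,0,0,0,0,0,0,40,0,0,0,0,40,0,0,0,0,40,0,0,20,0,40,0,0,40,0,40,-3,15,20,0,40,-4,18,20,0,40,-4,18,20,0,40,-2,10,0,0,40,0,0,0,0,40]'

```text
time_s: 13.45
tcp_pos: [0.5225, 0.1383, 0.2998]
tcp_rot: [[-0.973, -0.232, -0.002], [-0.232, 0.973, -0.0], [0.002, 0.0, -1.0]]
wrist_force: [-0.7, -0.5, -0.1]
gripper_width: 0.0399
```

```bash
python3 look.py d wrist scene
```

```text
13.5 [0.5226 0.1377 0.2996] 0.2338141619957523 rack xy -0.0027220466220622165 0.1242797351657088 [0.91386226 0.13596857 0.93910806] 0.04009547069612821
```

View pics/wristc_d.png

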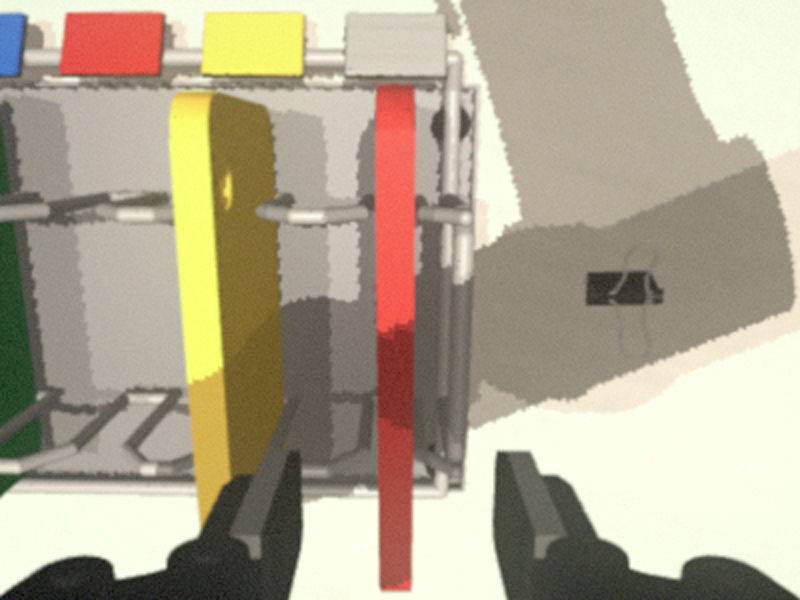

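View pics/scenec_d.png

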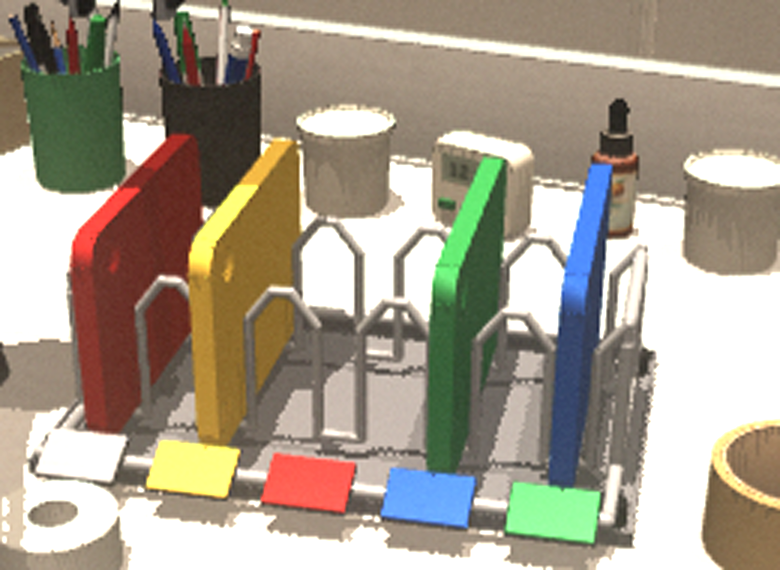

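>>> carry_out --rows '[0,0,-30,0,40,0,0,-40,0,40,0,0,-30,0,40,0,0,-12,0,40,0,0,-7.5,0,40,0,0,0,0,0,0,0,0,0,0,0,0,0,0,0,0,0,0,0,0,0,0,8,0,0,0,0,20,0,0,0,0,35,0,0,0,0,40,0,0,0,0,34,0,0,5,-18,0,0,0,6,-24,0,0,0,6,-24,0,0,0,6,-24,0,0,0,5,-18,0,0,0,3.6,-12,0,0,0]'

```text
time_s: 16.05
tcp_pos: [0.5547, 0.0161, 0.3179]
tcp_rot: [[-0.973, -0.23, -0.001], [-0.23, 0.973, -0.0], [0.001, 0.0, -1.0]]
wrist_force: [0.4, 0.1, -2.9]
gripper_width: 0.0112
```

>>> carry_out --rows '[0,0,-15,0,0,0,0,-15,0,0,0,0,0,0,0]'

```text
time_s: 16.42
tcp_pos: [0.5538, 0.0178, 0.2857]
tcp_rot: [[-0.973, -0.232, -0.004], [-0.232, 0.973, -0.001], [0.004, 0.0, -1.0]]
wrist_force: [-0.9, -0.3, -3.0]
gripper_width: 0.0109
```

```bash
python3 look.py e wrist
```

```text
16.425 [0.5538 0.0178 0.2857] 0.23374205051726168 rack xy -6.794980381042084e-05 0.0004457068699656652 [-0.86814859 -0.298315   -3.04258688] 0.01091672615306995
```

View pics/wristc_e.png

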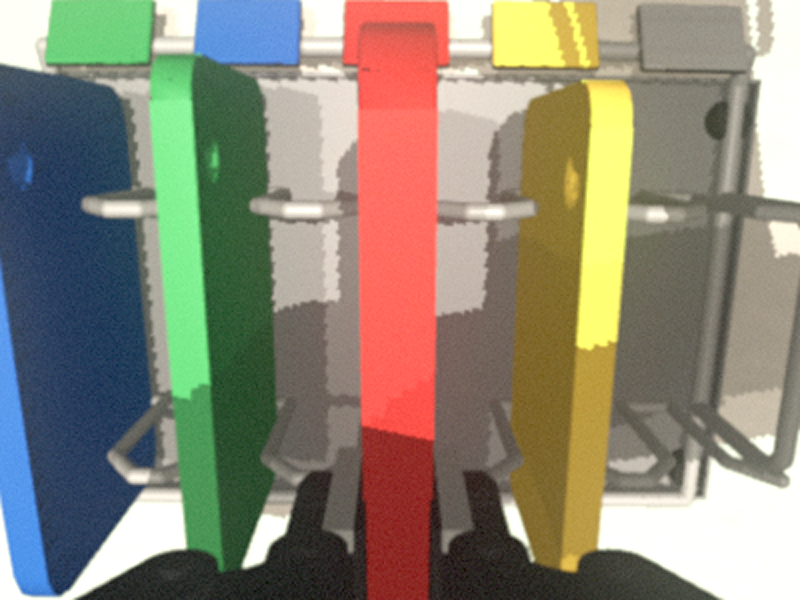

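>>> carry_out --rows '[0,0,-10,0,0,0,0,-20,0,0,0,0,-25,0,0,0,0,-25,0,0,0,0,-17,0,0,0,0,-4,0,0,0,0,-3,0,0,0,0,-2,0,0,0,0,0,0,40,0,0,0,0,40,0,0,0,0,40,0,0,20,0,40,0,0,40,0,40,2,-15,20,0,40,3,-18,20,0,40,2,-18,20,0,40,1.5,-10.7,0,0,40,0,0,0,0,40]'

```text
time_s: 18.73
tcp_pos: [0.563, -0.0448, 0.302]
tcp_rot: [[-0.973, -0.23, -0.0], [-0.23, 0.973, 0.0], [0.0, 0.0, -1.0]]
wrist_force: [-0.5, 0.3, -0.5]
gripper_width: 0.0396
```

```bash
python3 look.py f wrist
```

```text
18.725 [ 0.563  -0.0448  0.302 ] 0.23185171164639687 rack xy -0.005645739506641573 -0.06259179025999037 [-0.48578007  0.34468335 -0.54415544] 0.03963871684764991
```

View pics/wristc_f.png

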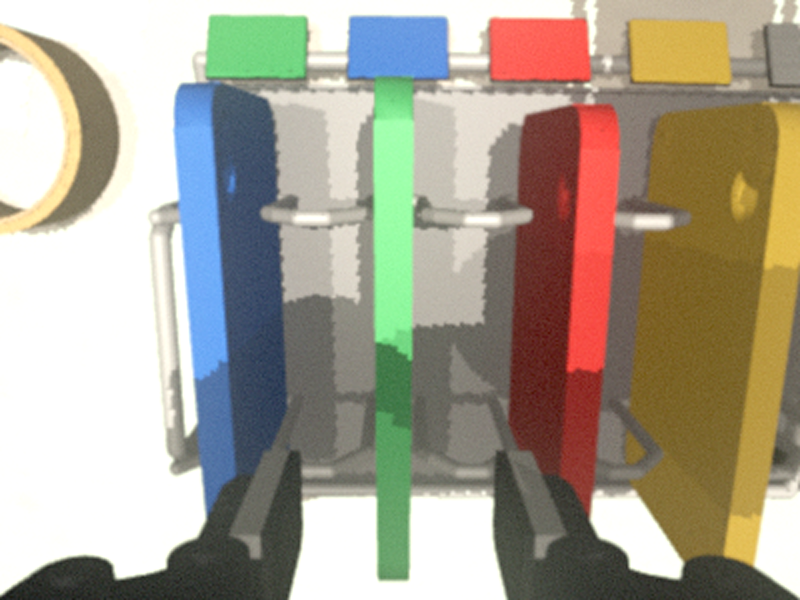

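>>> carry_out --rows '[0.2,-0.8,-30,0,40,0,0,-40,0,40,0,0,-30,0,40,0,0,-14,0,40,0,0,-8,0,40,0,0,0,0,0,0,0,0,0,0,0,0,0,0,0,0,0,0,0,0,0,0,8,0,0,0,0,20,0,0,0,0,35,0,0,0,0,40,0,0,0,0,34,0,0,0,0,0,0,0,-4,18,0,0,0,-5,26,0,0,0,-6,30,0,0,0,-7,32,0,0,0,-6,30,0,0,0]'

```text
time_s: 21.28
tcp_pos: [0.5342, 0.0925, 0.3158]
tcp_rot: [[-0.973, -0.231, -0.003], [-0.231, 0.973, -0.0], [0.003, 0.0, -1.0]]
wrist_force: [0.8, 0.5, -2.6]
gripper_width: 0.011
```

>>> carry_out --rows '[-5,26,0,0,0,-4,16,0,0,0,-1.3,5,-10,0,0,0,0,-15,0,0,0,0,-5,0,0,0,0,0,0,0]'

```text
time_s: 22.02
tcp_pos: [0.525, 0.137, 0.2866]
tcp_rot: [[-0.973, -0.23, -0.001], [-0.23, 0.973, -0.001], [0.001, -0.001, -1.0]]
wrist_force: [-0.6, 0.3, -2.3]
gripper_width: 0.0111
```

```bash
python3 look.py g wrist
```

```text
22.025 [0.525  0.137  0.2866] 0.23178415544403674 rack xy -0.0005752055199994381 0.12304017207722132 [-0.58955164  0.32436828 -2.29568556] 0.011141942756077067
```

View pics/wristc_g.png

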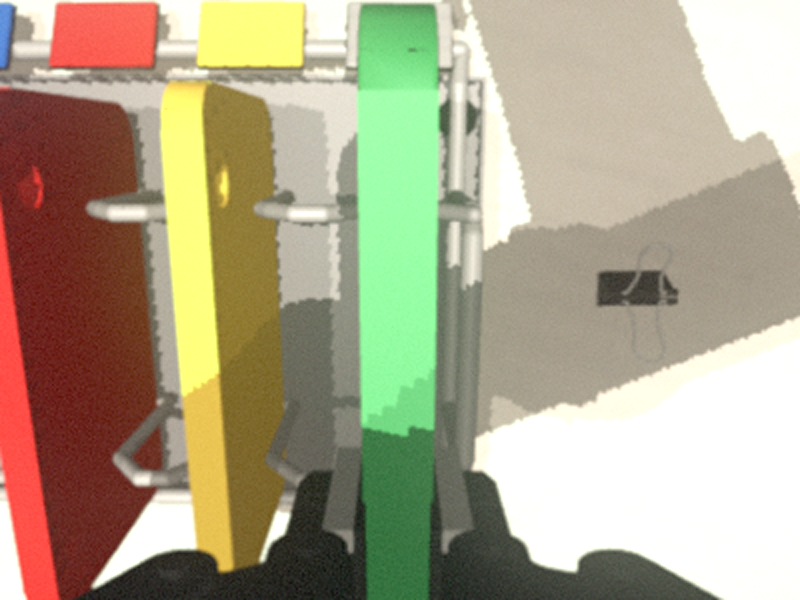

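>>> carry_out --rows '[-0.2,0.9,-10,0.002,0,0,0,-20,0,0,0,0,-25,0,0,0,0,-25,0,0,0,0,-17,0,0,0,0,-4,0,0,0,0,-3,0,0,0,0,-2,0,0,0,0,0,0,40,0,0,0,0,40,0,0,0,0,40,0,0,20,0,40,0,0,40,0,40,2,-10,20,0,40,5,-24,20,0,40,7,-32,20,0,40,8,-38,0,0,40,9,-38,0,0,40,8,-38,0,0,40,7,-32,0,0,40]'

```text
time_s: 24.58
tcp_pos: [0.5708, -0.0753, 0.302]
tcp_rot: [[-0.973, -0.232, 0.0], [-0.232, 0.973, 0.0], [-0.0, 0.0, -1.0]]
wrist_force: [0.3, -0.1, -0.3]
gripper_width: 0.0398
```

>>> carry_out --rows '[5,-20,0,0,40,2.3,-11,0,0,40,0,0,0,0,40]'

```text
time_s: 24.95
tcp_pos: [0.578, -0.1049, 0.3015]
tcp_rot: [[-0.973, -0.232, -0.0], [-0.232, 0.973, 0.0], [0.0, 0.0, -1.0]]
wrist_force: [-0.1, 1.5, -0.4]
gripper_width: 0.0399
```

```bash
python3 look.py h wrist scene
```

```text
25.0 [ 0.578  -0.1043  0.3015] 0.23449147195389927 rack xy -0.004797299648961181 -0.12396766142224812 [-0.04026618 -0.07215105  0.11250379] 0.04000428301075696
```

View pics/wristc_h.png

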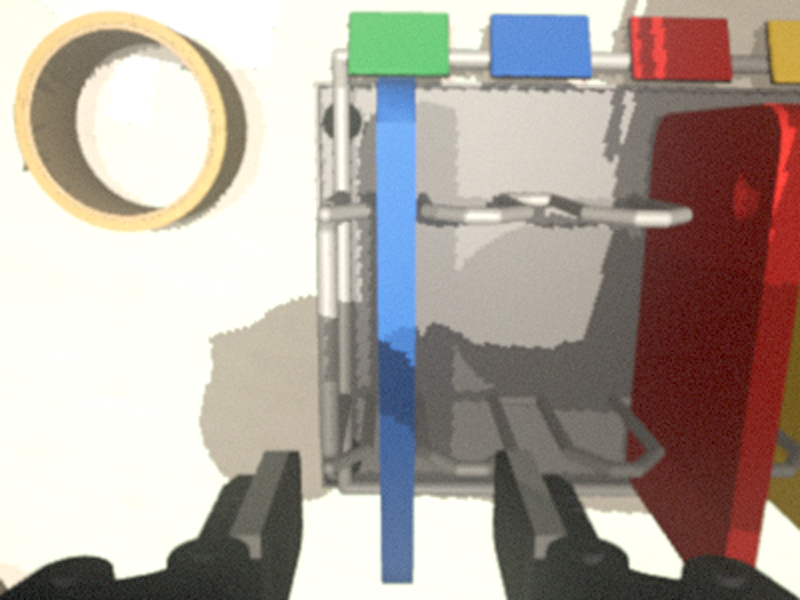

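View pics/scenec_h.png

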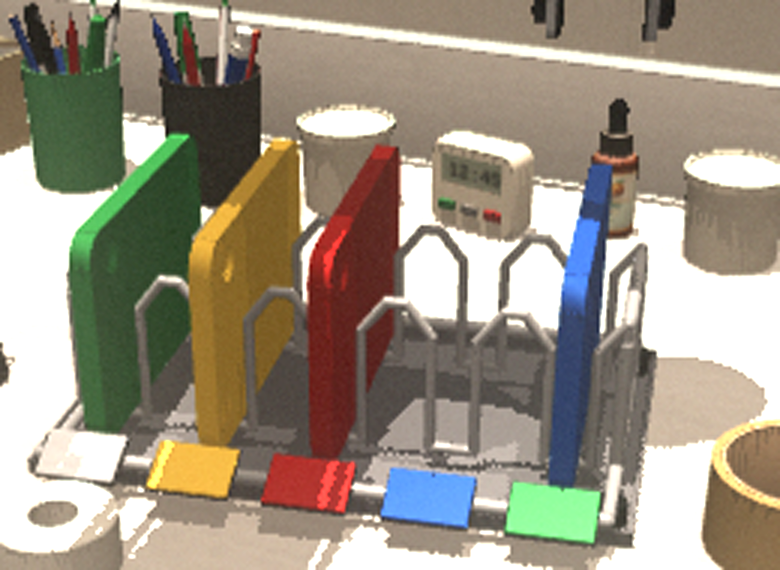

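>>> carry_out --rows '[0,0,-30,0,40,0,0,-40,0,40,0,0,-30,0,40,0,0,-13.5,0,40,0,0,-8,0,40,0,0,0,0,0,0,0,0,0,0,0,0,0,0,0,0,0,0,0,0,0,0,8,0,0,0,0,20,0,0,0,0,30,0,0,0,0,30,0,0,0,0,19,0,0,-3,18,0,0,0,-3,20,0,0,0,-3,18,0,0,0,-0.9,5.3,0,0,0,0,0,0,0,0]'

```text
time_s: 27.42
tcp_pos: [0.5681, -0.0424, 0.2866]
tcp_rot: [[-0.972, -0.234, -0.0], [-0.234, 0.972, -0.0], [0.0, -0.0, -1.0]]
wrist_force: [-0.6, 0.2, -1.4]
gripper_width: 0.0114
```

```bash
python3 look.py i wrist
```

```text
27.425 [ 0.5681 -0.0424  0.2866] 0.2359702258440217 rack xy -0.0001591503933739257 -0.061457013181974336 [-0.64630645  0.22442963 -1.43140055] 0.011429843950038638
```

View pics/wristc_i.png

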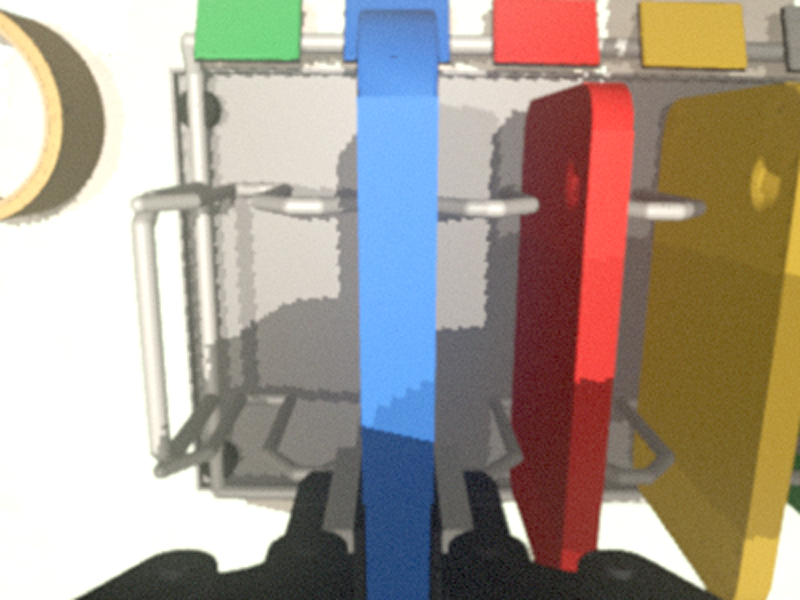

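>>> carry_out --rows '[2,0,-10,-0.002,0,0,0,-20,0,0,0,0,-25,0,0,0,0,-25,0,0,0,0,-17,0,0,0,0,-4,0,0,0,0,-3,0,0,0,0,-2,0,0,0,0,0,0,40,0,0,0,0,40,0,0,0,0,40,0,0,20,0,40,0,0,40,0,40,-3,10,20,0,40,-6,24,20,0,40,-9,32,20,0,40,-9,36,0,0,40,-9,34,0,0,40,-7,26,0,0,40,-4.9,17.8,0,0,40]'

```text
time_s: 29.98
tcp_pos: [0.5217, 0.1382, 0.3014]
tcp_rot: [[-0.973, -0.232, 0.0], [-0.232, 0.973, 0.001], [-0.001, 0.0, -1.0]]
wrist_force: [-0.2, 0.6, 0.0]
gripper_width: 0.0399
```

```bash
python3 look.py j wrist
```

```text
29.975 [0.5217 0.1382 0.3014] 0.23389871333442794 rack xy -0.003460959522577259 0.12495644051656425 [-0.22711388  0.56474173  0.0017087 ] 0.039900090932686164
```

View pics/wristc_j.png

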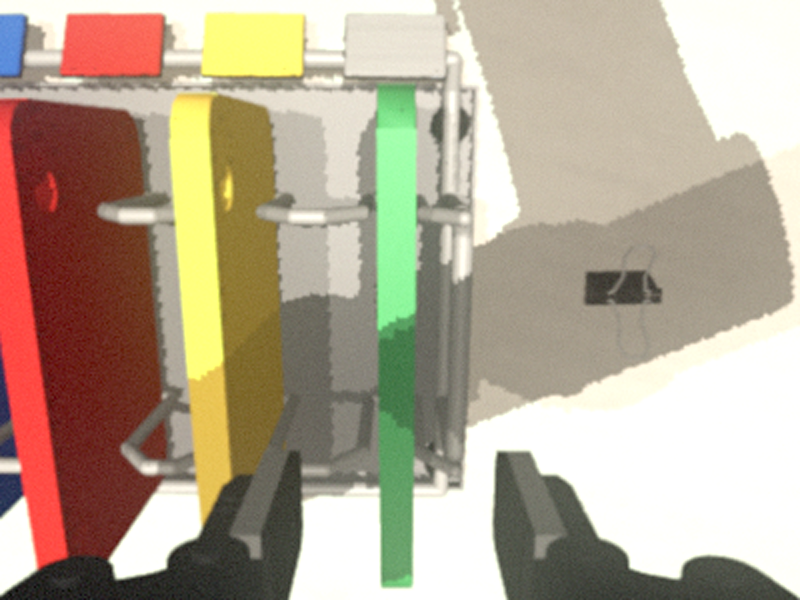

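>>> carry_out --rows '[0,0,-30,0,40,0,0,-40,0,40,0,0,-30,0,40,0,0,-13.4,0,40,0,0,-8,0,40,0,0,0,0,0,0,0,0,0,0,0,0,0,0,0,0,0,0,0,0,0,0,8,0,0,0,0,20,0,0,0,0,35,0,0,0,0,40,0,0,0,0,34,0,0,0,0,0,0,0,4,-16,0,0,0,6,-24,0,0,0,8,-30,0,0,0,8,-32,0,0,0,8,-32,0,0,0]'

```text
time_s: 32.52
tcp_pos: [0.556, 0.001, 0.3149]
tcp_rot: [[-0.973, -0.231, -0.003], [-0.231, 0.973, -0.0], [0.003, 0.0, -1.0]]
wrist_force: [0.4, -0.8, -2.8]
gripper_width: 0.0111
```

>>> carry_out --rows '[8,-32,0,0,0,8,-30,0,0,0,6,-24,0,0,0,4,-16,0,0,0,1.3,-4.7,-10,0,0,0,0,-15,0,0,0,0,-5,0,0,0,0,0,0,0]'

```text
time_s: 33.52
tcp_pos: [0.5833, -0.1034, 0.2858]
tcp_rot: [[-0.973, -0.232, -0.001], [-0.232, 0.973, -0.0], [0.001, 0.0, -1.0]]
wrist_force: [0.4, -0.1, -2.8]
gripper_width: 0.0112
```

```bash
python3 look.py k wrist
```

```text
33.525 [ 0.5833 -0.1034  0.2858] 0.23377409355986967 rack xy 0.0006119952238320681 -0.12426814415519176 [ 0.37794466 -0.05763797 -2.821262  ] 0.01118148295375407
```

View pics/wristc_k.png

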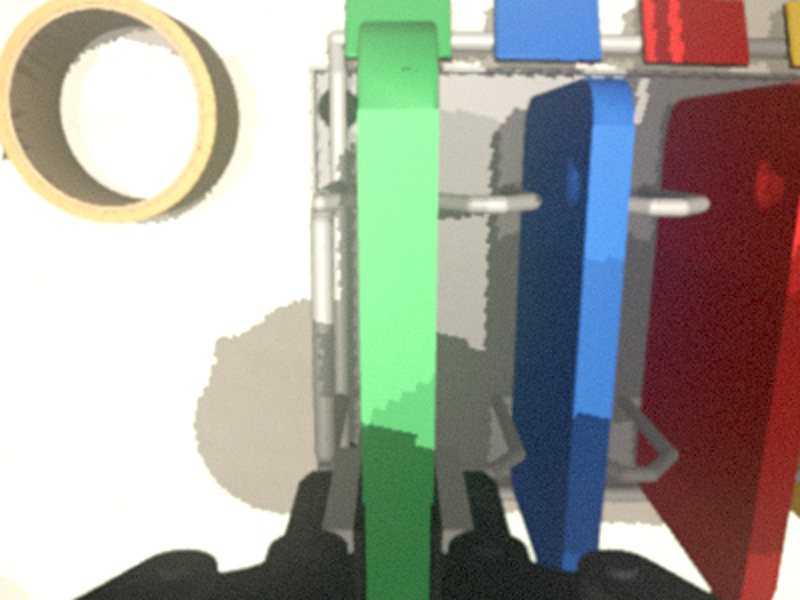

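Aligned on the green tag (tag centre col. ≈398, board ≈398). Lower, release, retreat.

>>> carry_out --rows '[0,0.3,-10,0,0,0,0,-20,0,0,0,0,-25,0,0,0,0,-25,0,0,0,0,-16,0,0,0,0,-4,0,0,0,0,-3,0,0,0,0,-2,0,0,0,0,0,0,40,0,0,0,0,40,0,0,0,0,40,0,0,20,0,40,0,0,40,0,40,-3,14,30,0,40,-6,26,30,0,40,-7,30,0,0,40,-7,30,0,0,40,-6,24,0,0,40,0,0,0,0,40,0,0,0,0,40]'

```text
time_s: 36.08
tcp_pos: [0.5547, 0.02, 0.3026]
tcp_rot: [[-0.973, -0.231, 0.001], [-0.231, 0.973, 0.0], [-0.001, -0.0, -1.0]]
wrist_force: [0.3, 0.4, 0.2]
gripper_width: 0.0397
```

```bash
python3 look.py z wrist scene top
```

```text
36.175 [0.5547 0.0197 0.302 ] 0.23195297436175144 rack xy 0.0012243653419189257 0.0020422878992759877 [ 0.44529254 -0.18179822  0.86964095] 0.03996919512917894
```

View pics/wristc_z.png

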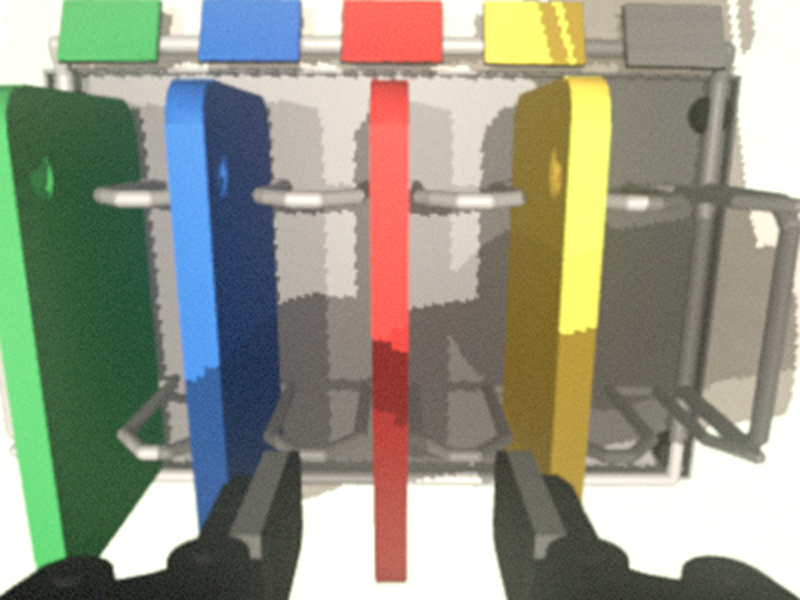

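View pics/scenec_z.png

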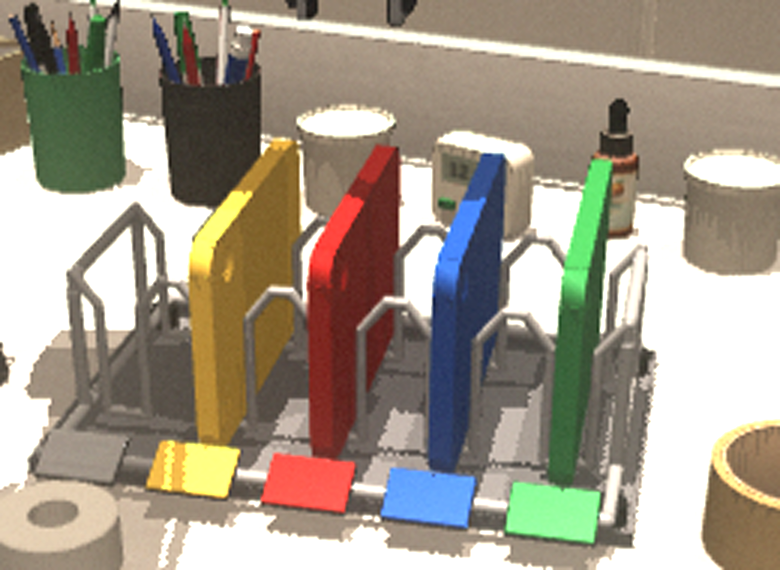

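View pics/topc_z.png

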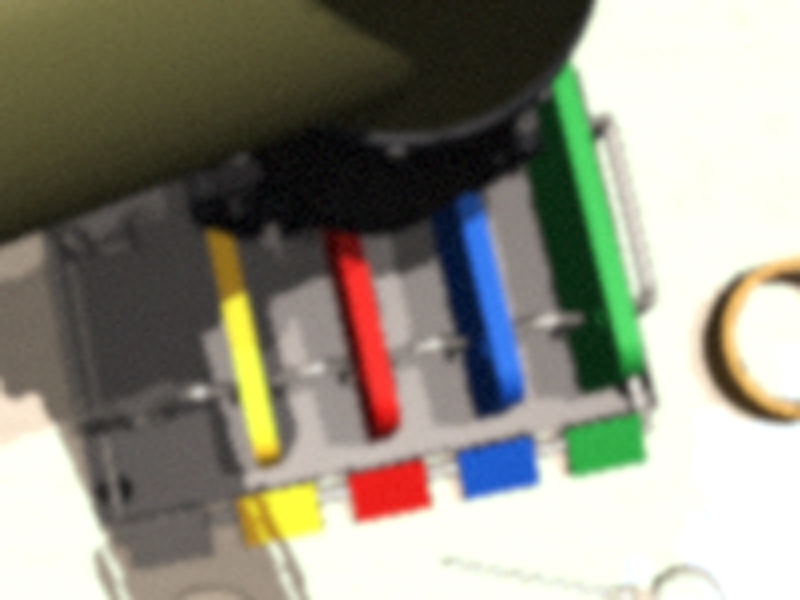

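>>> carry_out --rows '[-18,-40,0,0,40,-18,-40,0,0,40,-18,-40,0,0,40,-18,-40,0,0,40,-18,-40,0,0,40,-18,-40,0,0,40,-18,-40,0,0,40,-18,-40,0,0,40,-18,-40,0,0,40,0,0,0,0,40]'

```text
time_s: 37.48
tcp_pos: [0.3909, -0.3422, 0.3013]
tcp_rot: [[-0.974, -0.226, -0.001], [-0.226, 0.974, -0.0], [0.001, 0.0, -1.0]]
wrist_force: [-0.1, -0.0, -0.2]
gripper_width: 0.04
```

```bash
python3 look.py y scene top
```

```text
37.525 [ 0.3916 -0.3411  0.3013] 0.2292715198870662 rack xy -0.24092516027220107 -0.3111611704243744 [ 0.57713141  0.34945479 -0.40133241] 0.040019190239615476
```

View pics/topc_y.png

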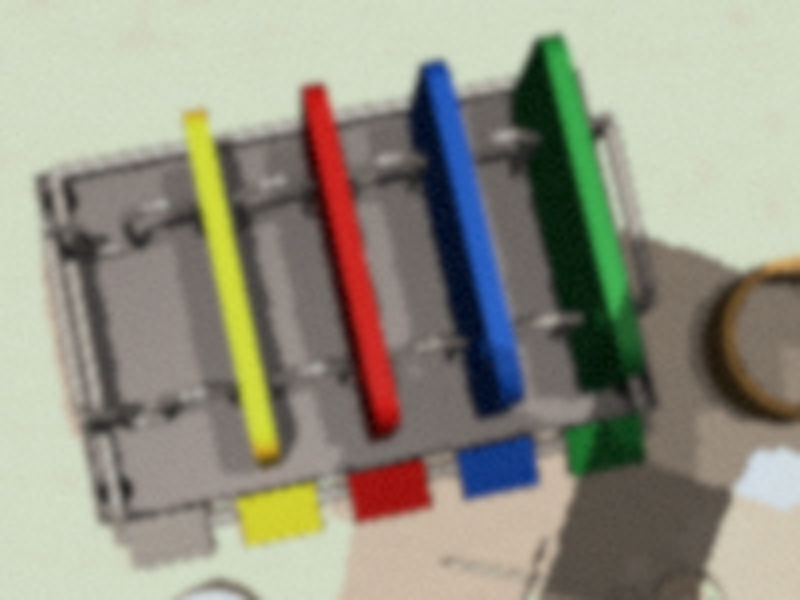

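View pics/scenec_y.png

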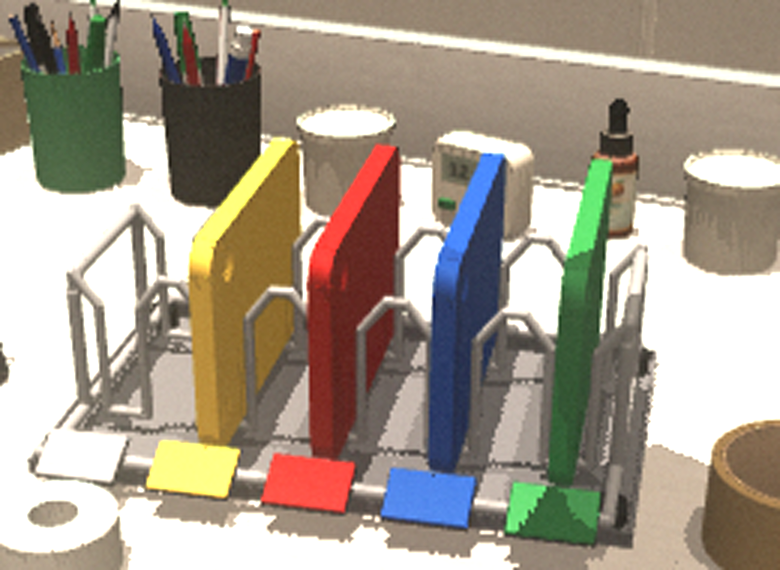

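Run:
```python
from h import *
yaw=.2335;x=np.array([np.cos(yaw),np.sin(yaw),0]);y=np.array([-x[1],x[0],0]);c=np.array([.5540,.0174,0])
B=dict(yellow=((266,448),(196,116)),red=((384,423),(315,92)),blue=((508,394),(433,68)),green=((628,365),(551,42)))
SB=dict(yellow=((200,250),(285,146)),red=((317,264),(388,152)),blue=((446,265),(494,160)),green=((574,278),(602,166)))
for k,(f,b) in B.items():
    f=onz("top",np.array(f)/4+[185,135],.137);b=onz("top",np.array(b)/4+[185,135],.137)
    m=(f+b)/2-c
    X,e=tri([("top",np.array(B[k][1])/4+[185,135]),("scene",np.array(SB[k][1])/3+[180,80])])
    print(k,"yaw err",np.arctan2(*(b-f)[[1,0]])-yaw,"x,y mm",1e3*(m@x),1e3*(m@y),"back top z",X[2],e[0])
```

```text
yellow yaw err -0.003045033179824519 x,y mm 0.1616971627077697 60.92088399506149 back top z 0.12843827544810277 0.0011286595111349368
red yaw err -0.016137823306776627 x,y mm -0.18388121622673806 1.398411633917144 back top z 0.1289176713059417 0.0003745533869680992
blue yaw err -0.006879421288136706 x,y mm 0.1670102461369151 -60.110125957899 back top z 0.12810734149645697 0.00017286895333667402
green yaw err -0.01006320425613122 x,y mm 1.2523743683136648 -121.45947494534546 back top z 0.12861063174227783 6.363006621566229e-05
```

```bash
python3 -c "
from station import manip
print(manip.observe()['time_s']); print(manip.close_job())"
```

```text
37.575
the job is handed in; nothing more can be done
None
```

All four boards now stand in the slots with their own colour's tag, and I handed the job in at 37.6 s of the 102 s allowed. I don't have a verdict, because handing in reports none.

**Moves:** The boards were in two swapped pairs, red with yellow and green with blue. I undid each swap through the bare steel slot, six pick-and-place moves in all, and moved the gripper clear before the last pictures.

**Last checks, from the top and scene pictures:**
- **Front to back:** every board's middle is within about 1.3 mm of the slot's middle. My slot middle is itself good to about 3 mm, because the tags and the wire crests disagreed by that much. I aimed between the two, and the tolerance is 15 mm.
- **Across:** every board is within about 2.6 mm of its slot line, against 8 mm allowed.
- **In line with the slot:** every board is within 0.02 rad, against 0.15 rad.
- **Height:** the lower edges appear at about the same pixels as the boards that started in those slots. All four tops triangulate to the same height within 1 mm. That height is about 128 mm rather than the expected 137 mm, which I put down to reading pixels on the rounded corners. I did not measure the lower edges above the table directly.
- **Upright:** I judged this by eye from the pictures and did not measure the lean of any board.

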